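# Raise the enclosure's window to its working height

### The job

With the fingertips under its lip, push the sliding window of the small ventilated enclosure up until the lip is level with the marker clip on the right-hand post, without going well past it; then take the hand away and leave the window standing there. Only push: do not pinch the lip, do not shift the marker, and leave the beaker, flask and jar beside the enclosure where they are.

Things in the scene. Friction and masses are not known exactly. Their poses are not given: they have to be found in the camera images.
- lip_edge (a point): Middle of the round front edge of the window's lip, half-way up its 10 mm thickness. The lip is a level aluminium ledge, 240 mm wide, along the window's lower edge; it juts 47 mm out of the window's upright face and rises with it. Axes are those of the enclosure: x level into it (away from the robot), y left along the lip, z up.
- mark (a point): Front end of the marker clip's tongue, half-way up its 4 mm thickness: a dark steel tongue, 20 mm wide, that juts out of the right-hand post, its near side 27 mm beyond the lip's right end, its front end in line with the lip's front edge. Its height, which varies, is where lip_edge is to be raised to. Same axes.
- sash (a joint): Height of the window above its lowest position, 0 to 0.14 m, growing upward. A hidden counterweight balances it; about 3 N of rail friction holds it wherever it is left, and it neither falls nor coasts.
- lip_under (a point): Underside of the lip: a point in the middle of its width, 10 mm inward from the front edge and 5 mm below lip_edge; the fingers push up here. With the window down, the underside is 110 mm above the table. The space below it is free down to the table and 60 mm inward from the front edge, where the enclosure's base begins.
- hood: The ventilated enclosure, fixed to the table: 340 mm wide, 120 mm deep, 381 mm high (plus a 30 mm duct collar), white base (100 mm high) and roof, aluminium posts, clear sides. Origin on the table, middle of its front, 45 mm inward from the lip's front edge; x points into it, y left, z up.
- beaker: Glass beaker, 59x53x70 mm, loose, left of the enclosure toward the robot. Origin under its middle.
- flask: Square bottle with red cap and green contents, 42x42x89 mm, loose, right of the enclosure toward the robot. Origin under its middle.
- jar: Round jar with black lid, 62x62x66 mm, loose, beside the enclosure's left wall. Origin under its middle.

How it is judged:
By the outcome, as a careful person would: the job done as asked, in the order asked, and still so for the second after the job is handed in, with the robot touching nothing.
It also fails if it takes over 40 s, if anything falls off the work surface, if the arm or the gripper's body presses on something with over 40 N, if the wrist force passes 120 N, or if a joint passes its speed limit or range.

### The arm

A 6-joint arm with a two-finger parallel gripper is mounted at the origin on the work surface; the furniture and walls round the work are solid. World frame = base frame: x ahead of the robot, y to its left, z up, the work surface at z = 0. Lengths are in m, angles in degrees, forces in N, time in s.
With the tool pointing down it reaches from about 0.3 to 0.75 m from the base axis. Payload 8.5 kg.
Tool frame: the origin (TCP) lies midway between the tips of the shut fingers; the grasp point (between the pads) lies 19 mm behind it (env.tcp_to_grasp is the z of the grasp point in the tool frame, in m); z points along the fingers, y is the line along which they close (so a half turn about z gives the same grasp; the last joint's range is limited). The gripper opens to 85 mm and grips with 20 to 120 N. Pads are 22 mm wide; open, the fingers measure 114 mm over their backs; the gripper's body (76 mm by 85 mm) begins 54 mm behind the grasp point. The pads swing forward as they close: fully open they stand 13 mm farther back than shut.
Start: joints at [-83.497, 21.807, 74.336, -0, 83.858, -12.336], TCP at [0.178, -0.521, 0.231] pointing down, gripper open.
Joint ranges: [-178.18, 178.18], [-50.72, 133.34], [12.68, 142.11], [-81.47, 261.47], [9.98, 163.14], [-165.26, 165.26]. Speed limits (degrees/s): [136.94, 136.94, 180, 180, 180, 180].

### API

Orientations are given as a 3x3 rotation matrix whose columns are the frame's x, y, z axes.
In Python, from rig import env, imaging, job, models gives the robot as it stands. The module is installed in compiled form; this text tells all that it offers.
- The arm moves only by the tool jog_arm, never from a script. Its argument "plan" is text: rows parted by semicolons, each of 7 numbers parted by spaces: the turn, a rotation vector about the tool's x, y, z in degrees, then the shift along the tool's x, y, z in cm, then the closure in counts, from 0 (fully open) to 255 (shut). In form: rx ry rz x y z claw; .... A call has 1 to 10 rows; each row shifts and turns the commanded pose from where the row before left it, along the tool's axes as they then stand; what a row does not reach is not made up. A row lasts 1/12 s, in which the tool goes at most 41.7 mm and 7.16 degrees, less where a joint would pass 70% of its speed; a pose out of reach is approached as far as the arm can. A call with a gripper value outside its range is refused whole. The fingers move at their own pace and stop on an object; "grip_force" is the grip in N (left out, the last holds). Time passes only in rows, so rows that do not move let the fingers close. It gives the time, the measured TCP pose, the force, the opening and the grip force at its end, in the units of the state.
- env.observe(): the state, without advancing time (a new reading comes with each control period).
- imaging.get_image(name): name is "scene" or "top"; returns a dict with "pixels" (480x640x3 uint8, red, green, blue), "depth" (480x640 float32, m along the optical axis (not along the pixel's ray), 0 where there is no reading), "fov_y" (degrees; the focal length in pixels is half the picture's height over the tangent of half this angle, whatever the lens; pixels are square), "cx", "cy" (the principal point, pixels), "world_from_camera" (4x4, takes a point from camera to world coordinates). Camera axes: x right, y down, z forward; pixel columns grow to the right and rows downward; lengths in m; the calibration is good to about 2 mm. A picture is of the moment at which its call begins.
- job.close_job(): hands the job in; it is judged then, once.
Trained networks look in the newest picture that a camera, given by its name, has taken for a name from the list of things; names that differ only in an ending like _2 or _b are one class to them, and where a whole thing is asked for, a point or a joint stands for the part that bears it (a point fixed in the world has none). Each returns a list of dicts, best first, with "confidence" (0 to 1); they miss things now and then, are a little off and sometimes report something else, mostly with a low value. They report only what shows in the picture. A call takes as long as a camera call.
- models.outline_of(camera, query): "region" (480x640 bool, what is visible of it) and "bbox" ([centre column, centre row, width, height] in pixels, round what is visible of it).
- models.tip_of(camera, query): "at" ([column, row] in pixels: a listed point, or the origin of a listed thing).
The state is a dict: "time_s": time; "q": joint angles; "qvel": joint speeds; "joint_efforts": joint torques, N m; "position": TCP position; "tool_rot": TCP orientation; "ft_force": force on the tool from outside, world axes, zero at the start; "wrist_torque": the same for the moment, N m; "grip_width": finger opening in m; "gripper_force": force on a finger pad.
Only numpy, scipy, OpenCV 4.12 (cv2) and the standard library are available. Lean on these libraries where they do the work, as an engineer would, in place of code of your own. Each camera call takes 0.05 s, during which the arm holds its last target. There are 200 camera calls.

## Working session

There is one attempt and no reset: what is moved stays moved. The work goes in short steps, Python scripts to look and compute and a tool call to move; the robot and the scene stay as the last step left them, time stands still between calls to the robot, and variables do not carry over. Pictures are saved under pics/ and viewed, at most 10 in all, crops included, and the job is handed in when it is done.

Besides the shell and the picture viewer there is one more tool, called after "Emit:" as a command line: name --argument value ..., lists and objects as JSON in quotes. jog_arm: Moves the arm, as the interface text tells. Its arguments: {"type":"object","properties":{"plan":{"type":"string"},"grip_force":{"type":"number"}},"required":["plan"]}

```bash
mkdir -p pics; cat > h.py <<'E'
import numpy as np, cv2
from rig import env, imaging, job, models
def K(im):
    return 240/np.tan(np.radians(im["fov_y"])/2)
def to_world(im,u,v,d=None,r=2):
    if d is None:
        p=im["depth"][int(v)-r:int(v)+r+1,int(u)-r:int(u)+r+1]; p=p[p>0]
        d=np.median(p) if p.size else np.nan
    f=K(im); c=np.array([(u-im["cx"])/f*d,(v-im["cy"])/f*d,d,1])
    return (im["world_from_camera"]@c)[:3]
def save(im,n): cv2.imwrite(f"pics/{n}.png",cv2.cvtColor(im["pixels"],cv2.COLOR_RGB2BGR))
E
python3 - <<'E'
from h import *
np.set_printoptions(precision=4,suppress=True)
for c in ("scene","top"):
    im=imaging.get_image(c); save(im,c+"0"); print(c,im["fov_y"],im["world_from_camera"].round(3).tolist())
    for q in ("lip_edge","mark","lip_under","hood","beaker","flask","jar"):
        for t in models.tip_of(c,q)[:2]: print(q,np.round(t["at"],1),round(t["confidence"],2),to_world(im,*t["at"]))
s=env.observe(); print(s["position"],s["tool_rot"],s["ft_force"],s["time_s"],s["grip_width"])
E
```

```text
scene 43.5634815679096 [[0.88, -0.299, 0.369, -0.024], [-0.475, -0.577, 0.664, -0.961], [0.015, -0.76, -0.65, 1.098], [0.0, 0.0, 0.0, 1.0]]
lip_edge [323.4 268.4] 0.85 [0.5356 0.0087 0.0436]
mark [368.4 278. ] 0.87 [ 0.5126 -0.2213  0.2183]
lip_under [327.4 268.7] 0.93 [ 0.4935 -0.083   0.1377]
hood [340.2 300.3] 0.61 [ 0.5397 -0.0734  0.0003]
beaker [259.8 266. ] 0.54 [ 0.2006 -0.3968  0.5329]
flask [382.5 383.9] 0.84 [ 0.4871 -0.3459  0.0183]
jar [307.8 230.2] 0.62 [0.5195 0.0648 0.1353]
top 43.65665707704364 [[-0.008, -0.986, 0.168, 0.292], [-1.0, 0.009, 0.008, 0.053], [-0.009, -0.168, -0.986, 1.429], [0.0, 0.0, 0.0, 1.0]]
lip_edge [386.  247.9] 0.95 [ 0.5018 -0.0839 -0.0002]
mark [465.7 229.5] 0.76 [ 0.5442 -0.2766  0.0036]
lip_under [389.1 237.7] 0.96 [ 0.5036 -0.0777  0.1402]
hood [379.6 234.7] 0.89 [ 0.5099 -0.057   0.143 ]
beaker [295.6 284.7] 0.89 [0.4123 0.132  0.0324]
flask [485.7 248. ] 0.65 [ 0.4933 -0.3124  0.0412]
jar [264.3 211.1] 0.68 [0.5811 0.2028 0.0664]
[ 0.1776 -0.5205  0.2313] [[ 0.9464  0.3229  0.    ]
 [ 0.3229 -0.9464  0.    ]
 [ 0.     -0.     -1.    ]] [-0.818  -0.4865 -0.8344] 0.8 0.08508232388369866
```

View pics/scene0.png

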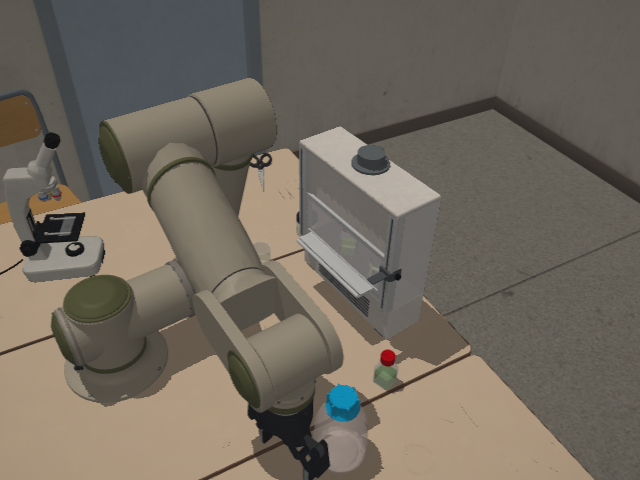

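View pics/top0.png

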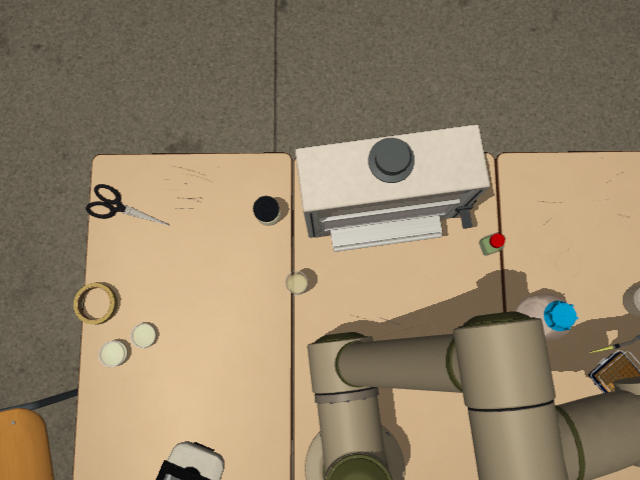

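The scene picture shows the enclosure at right of centre, with the lip from about (300,240) to (375,290) and the marker at (385,275). In the top picture the lip runs from (332,249) to (441,237), the marker is at (466,217), the flask at (492,244), the beaker at (297,284) and the jar at (266,209).

```bash
python3 - <<'E'
from h import *
np.set_printoptions(precision=4,suppress=True)
a=imaging.get_image("scene");b=imaging.get_image("top")
A=cv2.resize(a["pixels"][190:340,280:440],None,fx=4.9,fy=4,interpolation=cv2.INTER_CUBIC)[:, :400*2]
B=cv2.resize(b["pixels"][180:270,290:510],None,fx=3.6,fy=3.6,interpolation=cv2.INTER_CUBIC)
cv2.imwrite("pics/ca.png",cv2.resize(a["pixels"][190:340,280:440],None,fx=4,fy=4,interpolation=cv2.INTER_CUBIC)[...,::-1]); cv2.imwrite("pics/cb.png",B[...,::-1])
for n,im in (("scene",a),("top",b)):
    f=K(im);v,u=np.mgrid[0:480,0:640];d=im["depth"]
    P=np.stack([(u-im["cx"])/f*d,(v-im["cy"])/f*d,d,np.ones_like(d)],-1)@im["world_from_camera"].T
    for q in ("sash","lip_edge","mark","hood","beaker","flask","jar"):
        for o in models.outline_of(n,q)[:1]:
            m=o["region"]&(d>0); p=P[m][:,:3]
            print(n,q,round(o["confidence"],2),np.round(o["bbox"]),m.sum(),np.percentile(p,[2,50,98],axis=0).round(3).tolist() if m.sum() else "")
            if q=="hood":
                z=p[:,2]; r=p[(z>.365)&(z<.392)]
                if len(r)>50:
                    rect=cv2.minAreaRect(r[:,:2].astype(np.float32)*1000); print("roof",rect,np.median(r[:,2]),cv2.boxPoints(rect).tolist())
            if q=="sash": np.save(f"sash_{n}.npy",np.c_[p,v[m],u[m]])
    # lip: slab of points in front of hood
    np.save(f"P_{n}.npy",P[...,:3])
E
```

```text
scene sash 0.66 [341. 244.  90. 107.] 4725 [[0.485, -0.204, 0.134], [0.532, -0.079, 0.17], [0.555, 0.066, 0.252]]
scene lip_edge 0.91 [339. 246.  87. 105.] 4688 [[0.485, -0.2, 0.136], [0.532, -0.078, 0.171], [0.555, 0.066, 0.252]]
scene mark 0.76 [384. 273.  35.  18.] 319 [[0.511, -0.25, 0.207], [0.549, -0.234, 0.22], [0.59, -0.212, 0.231]]
scene hood 0.56 [370. 233. 143. 212.] 20851 [[0.499, -0.236, 0.012], [0.555, -0.128, 0.264], [0.665, 0.091, 0.403]]
roof ((591.8200073242188, -62.561767578125), (126.59608459472656, 343.032470703125), 7.677138805389404) 0.3804233789288344 [[506.1763610839844, 98.96106719970703], [552.0023193359375, -240.99667358398438], [677.463623046875, -224.0845947265625], [631.6376953125, 115.87313842773438]]
scene beaker 0.75 [263. 254.  18.  22.] 277 [[0.398, 0.101, 0.03], [0.421, 0.142, 0.055], [0.437, 0.157, 0.074]]
scene flask 0.94 [385. 371.  25.  39.] 730 [[0.48, -0.353, 0.004], [0.494, -0.34, 0.052], [0.522, -0.317, 0.091]]
scene jar 0.44 [299. 225.   4.  19.] 62 [[0.512, 0.098, 0.007], [0.557, 0.2, 0.041], [0.563, 0.21, 0.103]]
top sash 0.55 [391. 227
[... 228 characters left out ...]
 133.] 18479 [[0.496, -0.227, 0.138], [0.563, -0.066, 0.38], [0.657, 0.097, 0.411]]
roof ((594.01953125, -62.138885498046875), (122.85519409179688, 340.2688903808594), 7.3961591720581055) 0.381023982273033 [[511.2017822265625, 98.6724853515625], [555.0042724609375, -238.76528930664062], [676.8372802734375, -222.95025634765625], [633.0347900390625, 114.48751831054688]]
top beaker 0.86 [297. 285.  22.  24.] 445 [[0.39, 0.106, 0.026], [0.418, 0.131, 0.034], [0.439, 0.152, 0.074]]
top flask 0.9 [493. 247.  24.  22.] 423 [[0.482, -0.343, 0.007], [0.5, -0.319, 0.058], [0.521, -0.306, 0.092]]
top jar 0.94 [265. 210.  29.  24.] 686 [[0.559, 0.17, 0.001], [0.584, 0.197, 0.065], [0.617, 0.228, 0.072]]
```

View pics/ca.png

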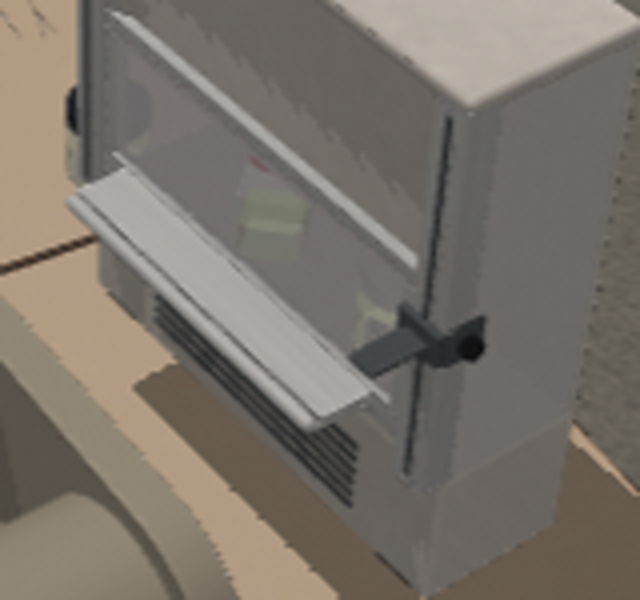

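View pics/cb.png

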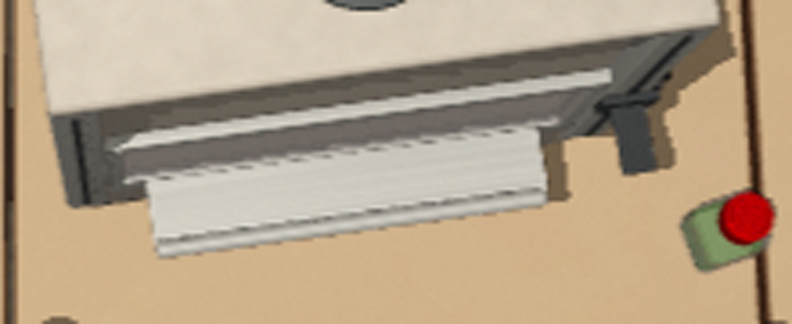

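The crops show the aluminium lip with its round front edge, below and left of the dark marker tongue (crop positions (350–430,350) and (635,150)). Next I fit the heights in the hood frame.

```bash
python3 - <<'E'
from h import *
np.set_printoptions(precision=4,suppress=True)
t=np.radians(7.45);R=np.array([[np.cos(t),-np.sin(t),0],[np.sin(t),np.cos(t),0],[0,0,1]])
for n in ("scene","top"):
    P=np.load(f"P_{n}.npy").reshape(-1,3)
    c=np.array([.533,-.070,0]); H=(P-c)@R
    s=H[(abs(H[:,1])<.11)&(H[:,0]>-.07)&(H[:,0]<.01)&(H[:,2]>.09)&(H[:,2]<.2)]
    print(n,"lip x,y range",np.percentile(s,[.5,1,99],axis=0))
    for lo in np.arange(-.055,.005,.005):
        k=s[(s[:,0]>=lo)&(s[:,0]<lo+.005)]
        if len(k)>5: print(round(lo,3),len(k),np.percentile(k[:,2],[5,50,95]))
    l=H[(H[:,0]>-.04)&(H[:,0]<-.01)&(abs(H[:,2]-.142)<.012)&(abs(H[:,1])<.2)]; print("lip y",np.percentile(l[:,1],[.5,99.5]))
    m=H[(H[:,1]<-.135)&(H[:,1]>-.18)&(H[:,0]>-.06)&(H[:,0]<-.005)&(H[:,2]>.15)&(H[:,2]<.3)]
    print("mark",len(m),np.percentile(m,[1,5,50,95,99],axis=0))
    o=P[(P[:,0]>.15)&(P[:,0]<.48)&(P[:,1]<-.33)&(P[:,1]>-.62)&(P[:,2]>.05)&(P[:,2]<.4)]
    px=imaging.get_image(n); hsv=cv2.cvtColor(px["pixels"],cv2.COLOR_RGB2HSV).reshape(-1,3)
    blue=(hsv[:,0]>90)&(hsv[:,0]<115)&(hsv[:,1]>180)&(hsv[:,2]>150)
    print("bluecap",np.percentile(P[blue],[5,50,95],axis=0))
    for q in ("lip_edge","mark"):
        for k in models.tip_of(n,q)[:1]:
            f=K(px); W=px["world_from_camera"]; r=W[:3,:3]@np.array([(k["at"][0]-px["cx"])/f,(k["at"][1]-px["cy"])/f,1]); o=W[:3,3]
            ho=(o-c)@R; hr=r@R; a=(-.045-ho[0])/hr[0]; print(q,k["at"],"at plane x=-.045:",ho+a*hr)
E
```

```text
scene lip x,y range [[-0.0459 -0.1089  0.1343]
 [-0.0454 -0.1078  0.1356]
 [ 0.0076  0.1071  0.1987]]
-0.05 32 [0.1381 0.1405 0.1436]
-0.045 223 [0.1346 0.1403 0.1451]
-0.04 87 [0.1388 0.1413 0.1448]
-0.035 174 [0.1369 0.141  0.1446]
-0.03 140 [0.1391 0.142  0.1456]
-0.025 131 [0.1387 0.1419 0.1446]
-0.02 132 [0.1382 0.1419 0.1447]
-0.015 132 [0.1389 0.1418 0.1451]
-0.01 137 [0.1394 0.142  0.1457]
-0.005 129 [0.1382 0.1425 0.1455]
-0.0 700 [0.1403 0.1668 0.1964]
lip y [-0.1192  0.12  ]
mark 177 [[-0.045  -0.1736  0.2099]
 [-0.0434 -0.1696  0.2148]
 [-0.0199 -0.1574  0.2194]
 [-0.0054 -0.1452  0.2272]
 [-0.0051 -0.1418  0.2294]]
bluecap [[ 0.3053 -0.4507  0.1553]
 [ 0.3283 -0.4288  0.1816]
 [ 0.3514 -0.4091  0.1845]]
lip_edge [324.9, 267.0] at plane x=-.045: [-0.045  -0.0033  0.1419]
mark [369.5, 278.8] at plane x=-.045: [-0.045  -0.1564  0.226 ]
top lip x,y range [[-0.0431 -0.1088  0.1342]
 [-0.0428 -0.1079  0.1351]
 [ 0.0072  0.1078  0.1963]]
-0.045 168 [0.1357 0.1409 0.1452]
-0.04 238 [0.138  0.1422 0.1466]
-0.035 234 [0.1343 0.1406 0.1461]
-0.03 221 [0.1385 0.1422 0.1464]
-0.025 237 [0.1377 0.1421 0.1468]
-0.02 226 [0.1378 0.1423 0.1463]
-0.015 229 [0.1381 0.1424 0.146 ]
-0.01 228 [0.1381 0.1421 0.1461]
-0.005 231 [0.1384 0.1425 0.1464]
-0.0 233 [0.139  0.1426 0.1475]
lip y [-0.1179  0.1192]
mark 179 [[-0.0428 -0.1669  0.2131]
 [-0.0415 -0.1654  0.2148]
 [-0.0247 -0.1567  0.2197]
 [-0.0072 -0.1476  0.2232]
 [-0.0056 -0.1466  0.2247]]
bluecap [[ 0.3063 -0.4467  0.153 ]
 [ 0.3303 -0.4243  0.181 ]
 [ 0.3528 -0.4028  0.1855]]
lip_edge [390.3, 247.2] at plane x=-.045: [-0.045  -0.0088  0.0938]
mark [465.5, 227.1] at plane x=-.045: [-0.045  -0.1472  0.2395]
```

Emit:
jog_arm --plan "0 0 -6.2 0 0 -4 255; 0 0 -6.2 0 0 -4 255; 0 0 -6.2 0 0 -4 255; 0 0 0 0 0 0 255" --grip_force 20

```text
time_s: 2.23
position: [0.1778, -0.5218, 0.3594]
tool_rot: [[0.79, 0.612, 0.002], [0.612, -0.79, -0.014], [-0.007, 0.012, -1.0]]
ft_force: [-0.5, -1.4, 0.1]
grip_width: 0.0391
gripper_force: 0.0
```

Emit:
jog_arm --plan "0 0 0 3 -1.3 0 255; 0 0 0 3 -1.3 0 255; 0 0 0 3 -1.3 0 255; 0 0 0 3 -1.3 0 255; 0 0 0 3 -1.3 0 255; 0 0 0 3 -1.3 0 255; 0 0 0 0 0 0 255"

```text
time_s: 2.82
position: [0.2748, -0.3451, 0.3523]
tool_rot: [[0.792, 0.611, 0.001], [0.611, -0.792, -0.001], [0.001, 0.001, -1.0]]
ft_force: [0.1, -0.6, 1.0]
grip_width: 0.0
gripper_force: 0.0
```

```bash
python3 -c "
from h import *
s=env.observe()
for k in ('time_s','q','position','tool_rot','ft_force','grip_width'): print(k,np.round(s[k],3).tolist())"
```

```text
time_s 2.817
q [-66.959, 6.759, 75.326, 0.065, 97.851, -14.602]
position [0.275, -0.345, 0.352]
tool_rot [[0.792, 0.611, 0.001], [0.611, -0.792, -0.001], [0.001, 0.001, -1.0]]
ft_force [0.148, -0.587, 0.98]
grip_width 0.0
```

Emit:
jog_arm --plan "0 7 0 0 0 0 255; 0 7 0 0 0 0 255; 0 7 0 0 0 0 255; 0 7 0 0 0 0 255; 0 7 0 0 0 0 255; 0 7 0 0 0 0 255; 0 0 0 0 0 0 255"

```text
time_s: 3.4
position: [0.2716, -0.3506, 0.3494]
tool_rot: [[0.59, 0.604, 0.535], [0.444, -0.797, 0.41], [0.675, -0.004, -0.738]]
ft_force: [-0.3, -0.1, -1.1]
grip_width: 0.0
gripper_force: 0.0
```

```bash
cat > st.py <<'E'
from h import *
s=env.observe()
for k in ('time_s','q','position','tool_rot','ft_force'): print(k,np.round(s[k],3).tolist())
E
python3 st.py
```

```text
time_s 3.4
q [-87.979, 12.244, 79.82, 36.174, 111.376, -28.667]
position [0.272, -0.351, 0.349]
tool_rot [[0.59, 0.604, 0.535], [0.444, -0.797, 0.41], [0.675, -0.004, -0.738]]
ft_force [-0.287, -0.078, -1.104]
```

Emit:
jog_arm --plan "0 7 0 0 0 0 255; 0 7 0 0 0 0 255; 0 7 0 0 0 0 255; 0 7 0 0 0 0 255; 0 7 0 0 0 0 255; 0 7 0 0 0 0 255; 0 7 0 0 0 0 255; 0 5 0 0 0 0 255; 0 0 0 0 0 0 255"

```text
time_s: 4.15
position: [0.2734, -0.3492, 0.3497]
tool_rot: [[-0.083, 0.609, 0.789], [-0.07, -0.793, 0.605], [0.994, -0.005, 0.109]]
ft_force: [0.7, -0.2, 0.3]
grip_width: 0.0001
gripper_force: 0.0
```

```bash
python3 st.py
```

```text
time_s 4.15
q [-95.41, 28.875, 94.428, 68.928, 128.675, -38.014]
position [0.273, -0.349, 0.35]
tool_rot [[-0.083, 0.609, 0.789], [-0.07, -0.793, 0.605], [0.994, -0.005, 0.109]]
ft_force [0.709, -0.215, 0.34]
```

Emit:
jog_arm --plan "0 0 0 -0.36 -1.1 3.3 255; 0 0 0 -0.36 -1.1 3.3 255; 0 0 0 -0.36 -1.1 3.3 255; 0 0 0 -0.36 -1.1 3.3 255; 0 0 0 -0.36 -1.1 3.3 255; 0 0 0 -0.36 -1.1 3.3 255; 0 0 0 -0.36 -1.1 3.3 255; 0 0 0 0 0 0 255"

```text
time_s: 4.82
position: [0.4119, -0.1411, 0.3507]
tool_rot: [[-0.079, 0.614, 0.786], [-0.06, -0.79, 0.611], [0.995, 0.001, 0.1]]
ft_force: [0.0, -0.3, 1.0]
grip_width: 0.0002
gripper_force: 0.0
```

Emit:
jog_arm --plan "0 0 0 -2.5 0 0 255; 0 0 0 -2.5 0 0 255; 0 0 0 -2.5 0 0 255; 0 0 0 -2.5 0 0 255; 0 0 0 -2.5 0 0 255; 0 0 0 -2.5 0 0 255; 0 0 0 -2.5 0 0 255; 0 0 0 0 0 0 255"

```text
time_s: 5.48
position: [0.4256, -0.1362, 0.1734]
tool_rot: [[-0.08, 0.61, 0.788], [-0.063, -0.792, 0.607], [0.995, -0.001, 0.102]]
ft_force: [0.1, -1.6, 1.6]
grip_width: -0.0003
gripper_force: 0.0
```

```bash
python3 st.py; python3 -c "
from h import *
save(imaging.get_image('scene'),'s1')"
```

```text
time_s 5.483
q [-71.368, 44.76, 123.574, 72.541, 99.51, -78.742]
position [0.426, -0.136, 0.173]
tool_rot [[-0.08, 0.61, 0.788], [-0.063, -0.792, 0.607], [0.995, -0.001, 0.102]]
ft_force [0.076, -1.622, 1.567]
```

View pics/s1.png

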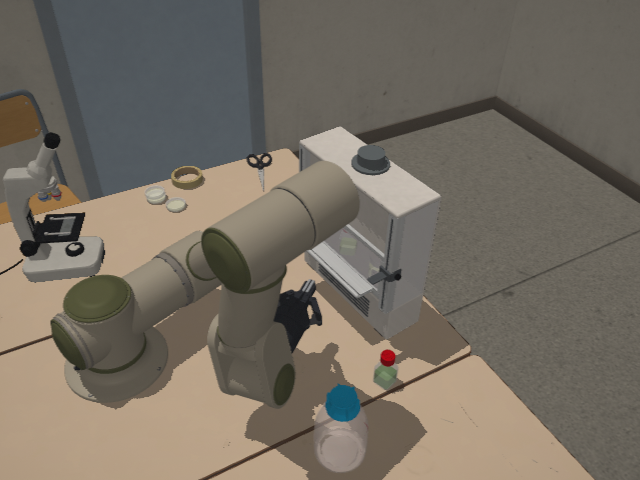

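The scene picture shows the gripper (290,320) in front of the lip at (330,270), with the elbow at (335,205) in line with the enclosure. I check the elbow-to-hood gap and the wrist-to-table clearance.

```bash
python3 - <<'E'
from h import *
np.set_printoptions(precision=3,suppress=True)
t=np.radians(7.45);R=np.array([[np.cos(t),-np.sin(t),0],[np.sin(t),np.cos(t),0],[0,0,1]]);c=np.array([.533,-.070,0])
for n in ("scene","top"):
    im=imaging.get_image(n);save(im,n+"2")
    f=K(im);v,u=np.mgrid[0:480,0:640];d=im["depth"]
    P=(np.stack([(u-im["cx"])/f*d,(v-im["cy"])/f*d,d,np.ones_like(d)],-1)@im["world_from_camera"].T)[...,:3].reshape(-1,3)
    P0=np.load(f"P_{n}.npy").reshape(-1,3)
    ch=(np.linalg.norm(P-P0,axis=1)>.03)&(P[:,2]>.01)&(d.ravel()>0)
    H=(P[ch]-c)@R; print(n,ch.sum())
    for lo in np.arange(0,.7,.05):
        k=H[(H[:,2]>=lo)&(H[:,2]<lo+.05)&(H[:,0]>-.45)]
        if len(k)>10: print(round(lo,2),len(k),"x",np.percentile(k[:,0],[1,99]),"y",np.percentile(k[:,1],[1,99]))
E
```

```text
scene 25271
0.0 1301 x [-0.437  2.247] y [-0.352  1.629]
0.05 467 x [-0.43   2.241] y [-0.353  1.663]
0.1 1353 x [-0.432  2.202] y [-0.252  1.645]
0.15 5467 x [-0.431  0.101] y [-0.25   1.563]
0.2 1783 x [-0.406  0.173] y [-0.239  1.635]
0.25 1628 x [-0.401 -0.198] y [-0.229  0.106]
0.3 851 x [-0.392 -0.303] y [-0.22  -0.146]
0.35 1041 x [-0.39   0.057] y [-0.23 -0.03]
0.4 985 x [-0.388 -0.299] y [-0.243 -0.172]
0.45 993 x [-0.412 -0.163] y [-0.269 -0.201]
0.5 4434 x [-0.413 -0.161] y [-0.271 -0.18 ]
0.55 4706 x [-0.404 -0.166] y [-0.249 -0.154]
top 29850
0.0 102 x [-0.45   0.147] y [-0.493  0.722]
0.05 271 x [-0.449 -0.104] y [-0.511  0.299]
0.1 213 x [-0.446  0.001] y [-0.127  0.261]
0.15 3952 x [-0.44  -0.122] y [-0.19   0.252]
0.2 493 x [-0.393 -0.227] y [-0.183  0.211]
0.25 1696 x [-0.396 -0.219] y [-0.187  0.113]
0.3 1988 x [-0.384 -0.211] y [-0.155  0.077]
0.35 2449 x [-0.383  0.042] y [-0.168  0.031]
0.4 2687 x [-0.38  -0.192] y [-0.17  -0.018]
0.45 2465 x [-0.371 -0.186] y [-0.166 -0.067]
0.5 4045 x [-0.407 -0.153] y [-0.25  -0.111]
0.55 9029 x [-0.4   -0.161] y [-0.242 -0.138]
```

View pics/top2.png

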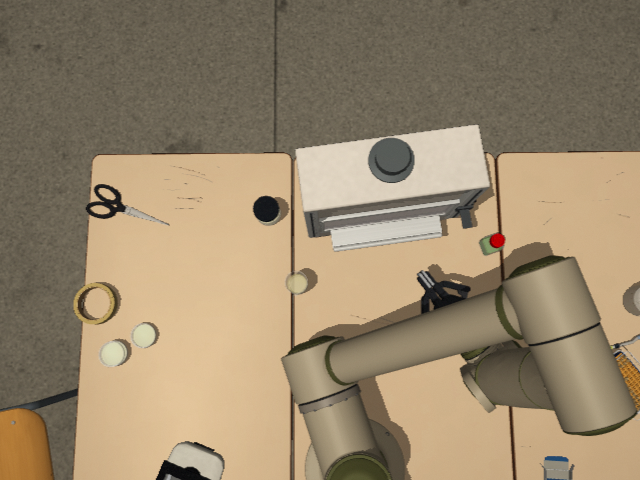

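The top picture shows the fingertips at (425,275) facing the lip, with the elbow at (540,300) well clear of the enclosure and the flask at (492,244) free.

```bash
python3 - <<'E'
from h import *
im=imaging.get_image("scene")
for v in range(330,410,8):
    print(v,[ (lambda p:f"{p[0]:.2f},{p[1]:.2f},{p[2]:.2f}")(to_world(im,u,v,r=1)) for u in range(200,310,12)])
E
```

```text
330 ['0.19,-0.00,0.00', '0.16,-0.25,0.27', '0.17,-0.30,0.31', '0.18,-0.31,0.33', '0.20,-0.32,0.33', '0.22,-0.32,0.31', '0.25,-0.31,0.29', '0.28,-0.30,0.25', '0.33,-0.25,0.18', '0.42,-0.12,0.00']
338 ['0.19,-0.03,0.00', '0.16,-0.25,0.26', '0.17,-0.29,0.29', '0.18,-0.31,0.30', '0.20,-0.32,0.30', '0.22,-0.32,0.29', '0.25,-0.32,0.27', '0.28,-0.30,0.24', '0.32,-0.26,0.17', '0.41,-0.14,0.00']
346 ['0.18,-0.05,0.00', '0.15,-0.26,0.24', '0.17,-0.28,0.26', '0.18,-0.30,0.27', '0.20,-0.31,0.27', '0.22,-0.33,0.28', '0.24,-0.32,0.26', '0.27,-0.31,0.23', '0.37,-0.15,0.00', '0.40,-0.17,0.00']
354 ['0.17,-0.07,0.00', '0.15,-0.26,0.22', '0.17,-0.26,0.21', '0.18,-0.30,0.25', '0.20,-0.32,0.26', '0.21,-0.34,0.27', '0.24,-0.33,0.24', '0.27,-0.31,0.21', '0.36,-0.17,0.00', '0.39,-0.19,0.00']
362 ['0.16,-0.09,0.00', '0.15,-0.26,0.20', '0.17,-0.26,0.19', '0.19,-0.27,0.18', '0.21,-0.28,0.19', '0.21,-0.34,0.25', '0.24,-0.33,0.23', '0.27,-0.32,0.20', '0.35,-0.20,0.00', '0.38,-0.21,0.00']
370 ['0.15,-0.11,-0.00', '0.18,-0.13,-0.00', '0.17,-0.27,0.18', '0.18,-0.28,0.18', '0.20,-0.30,0.19', '0.21,-0.34,0.23', '0.2
[... 154 characters left out ...]
0.20,-0.31,0.18', '0.21,-0.34,0.21', '0.23,-0.35,0.20', '0.25,-0.34,0.18', '0.33,-0.23,0.00', '0.36,-0.25,0.00']
386 ['0.14,-0.15,-0.00', '0.16,-0.17,0.00', '0.16,-0.28,0.15', '0.18,-0.30,0.16', '0.19,-0.32,0.17', '0.21,-0.34,0.18', '0.23,-0.35,0.19', '0.25,-0.35,0.17', '0.33,-0.25,-0.00', '0.35,-0.26,0.00']
394 ['0.13,-0.17,0.00', '0.16,-0.19,0.00', '0.18,-0.20,0.00', '0.20,-0.21,0.00', '0.19,-0.32,0.15', '0.21,-0.34,0.16', '0.22,-0.36,0.17', '0.25,-0.36,0.15', '0.32,-0.27,-0.00', '0.34,-0.28,0.00']
402 ['0.13,-0.19,0.00', '0.15,-0.21,0.00', '0.17,-0.22,0.00', '0.19,-0.23,0.00', '0.22,-0.24,0.00', '0.24,-0.25,0.00', '0.22,-0.37,0.16', '0.25,-0.35,0.12', '0.31,-0.29,0.00', '0.33,-0.30,0.00']
```

Emit:
jog_arm --plan "0 -5 0 0 0 0 255; 0 0 0 -2 0 0 255; 0 0 0 -2 0 0 255; 0 0 0 -1 0 0 255; 0 0 0 -0.5 0 0 255; 0 0 0 -0.5 0 0 255; 0 0 0 0 0 0 255; 0 0 0 0 0 0 255"

```text
time_s: 6.35
position: [0.4261, -0.135, 0.1169]
tool_rot: [[-0.014, 0.608, 0.794], [-0.01, -0.794, 0.608], [1.0, 0.001, 0.017]]
ft_force: [0.5, -0.7, 0.2]
grip_width: 0.0002
gripper_force: 0.0
```

```bash
python3 st.py
```

```text
time_s 6.35
q [-71.459, 50.489, 123.776, 71.278, 92.845, -84.613]
position [0.426, -0.135, 0.117]
tool_rot [[-0.014, 0.608, 0.794], [-0.01, -0.794, 0.608], [1.0, 0.001, 0.017]]
ft_force [0.511, -0.729, 0.182]
```

Emit:
jog_arm --plan "0 0 0 -0.9 0 0 255; 0 0 0 0 0 2 255; 0 0 0 0 0 2 255; 0 0 0 0 0 2 255; 0 0 0 0 0 0 255"

```text
time_s: 6.77
position: [0.4748, -0.0961, 0.1093]
tool_rot: [[-0.014, 0.611, 0.792], [-0.01, -0.792, 0.611], [1.0, 0.001, 0.018]]
ft_force: [0.0, 0.2, -0.0]
grip_width: 0.0004
gripper_force: 0.0
```

Emit:
jog_arm --plan "0 0 0 0 0 1 255; 0 0 0 0 0 1 255; 0 0 0 0 0 1 255; 0 0 0 0 0 1 255; 0 0 0 0 0 0 255"

```text
time_s: 7.18
position: [0.5059, -0.0733, 0.1098]
tool_rot: [[-0.015, 0.609, 0.793], [-0.01, -0.793, 0.609], [1.0, 0.001, 0.018]]
ft_force: [0.3, 0.5, -0.1]
grip_width: -0.0001
gripper_force: 0.0
```

```bash
python3 - <<'E'
from h import *
a=imaging.get_image("scene");b=imaging.get_image("top")
A=cv2.resize(a["pixels"][190:340,240:440],None,fx=4,fy=4,interpolation=cv2.INTER_CUBIC)
cv2.imwrite("pics/ins.png",A[...,::-1])
E
```

```text
(no output)
```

View pics/ins.png

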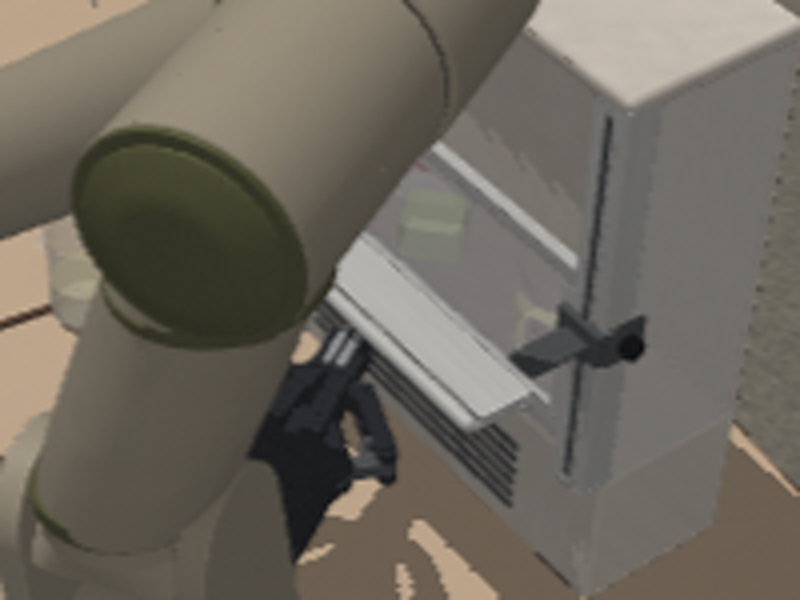

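The crop shows the fingertips at (345,345), tucked under the lip's front edge, touching nothing. Now I push up gently.

Emit:
jog_arm --plan "0 0 0 0.5 0 0 255; 0 0 0 0.4 0 0 255; 0 0 0 0.3 0 0 255; 0 0 0 0.3 0 0 255; 0 0 0 0.3 0 0 255; 0 0 0 0 0 0 255"

```text
time_s: 7.78
position: [0.5054, -0.0745, 0.1276]
tool_rot: [[-0.014, 0.608, 0.794], [-0.01, -0.794, 0.607], [1.0, 0.001, 0.017]]
ft_force: [-0.7, -0.3, 0.9]
grip_width: 0.0001
gripper_force: 0.0
```

Emit:
jog_arm --plan "0 0 0 0.5 0 0 255; 0 0 0 0.5 0 0 255; 0 0 0 0.5 0 0 255; 0 0 0 0.5 0 0 255; 0 0 0 0.5 0 0 255; 0 0 0 0.5 0 0 255; 0 0 0 0.5 0 0 255; 0 0 0 0 0 0 255"

```text
time_s: 8.45
position: [0.5048, -0.0745, 0.1633]
tool_rot: [[-0.015, 0.608, 0.794], [-0.01, -0.794, 0.608], [1.0, 0.001, 0.018]]
ft_force: [-1.2, -0.8, 0.5]
grip_width: 0.0001
gripper_force: 0.0
```

```bash
cat > lip.py <<'E'
from h import *
np.set_printoptions(precision=4,suppress=True)
t=np.radians(7.45);R=np.array([[np.cos(t),-np.sin(t),0],[np.sin(t),np.cos(t),0],[0,0,1]]);c=np.array([.533,-.070,0])
for n in ("scene","top"):
    im=imaging.get_image(n);f=K(im);v,u=np.mgrid[0:480,0:640];d=im["depth"]
    H=((np.stack([(u-im["cx"])/f*d,(v-im["cy"])/f*d,d,np.ones_like(d)],-1)@im["world_from_camera"].T)[...,:3].reshape(-1,3)-c)@R
    H=H[(H[:,0]>-.035)&(H[:,0]<-.005)]
    for y0,y1 in ((-.115,-.06),(-.06,0),(0,.06),(.06,.115)):
        k=H[(H[:,1]>y0)&(H[:,1]<y1)&(H[:,2]>.125)&(H[:,2]<.27)]
        if len(k)>20: print(n,y0,len(k),"lip top",np.percentile(k[:,2],[10,50,90]))
    k=H[(H[:,1]>-.167)&(H[:,1]<-.147)&(H[:,2]>.2)&(H[:,2]<.24)]; print("mark top",len(k),np.median(k[:,2]))
E
python3 lip.py; python3 st.py
```

```text
scene -0.115 245 lip top [0.1814 0.1838 0.1862]
scene -0.06 244 lip top [0.1809 0.1838 0.186 ]
scene 0 229 lip top [0.1808 0.1837 0.1859]
scene 0.06 192 lip top [0.1808 0.1838 0.1864]
mark top 117 0.21963306445757358
top -0.115 365 lip top [0.1805 0.184  0.187 ]
top -0.06 401 lip top [0.1804 0.184  0.1875]
top 0 396 lip top [0.1803 0.1841 0.1874]
top 0.06 374 lip top [0.181  0.1844 0.1877]
mark top 89 0.21953261711628613
time_s 8.55
q [-55.633, 42.911, 121.559, 87.309, 91.848, -74.52]
position [0.505, -0.075, 0.163]
tool_rot [[-0.015, 0.608, 0.794], [-0.011, -0.794, 0.608], [1.0, 0.001, 0.019]]
ft_force [-0.563, 0.476, 0.2]
```

Emit:
jog_arm --plan "0 0 0 0.5 0 0 255; 0 0 0 0.5 0 0 255; 0 0 0 0.5 0 0 255; 0 0 0 0.5 0 0 255; 0 0 0 0.5 0 0 255; 0 0 0 0.5 0 0 255; 0 0 0 0.3 0 0 255; 0 0 0 0.1 0 0 255; 0 0 0 0 0 0 255; 0 0 0 0 0 0 255"

```text
time_s: 9.38
position: [0.5044, -0.0751, 0.1965]
tool_rot: [[-0.015, 0.608, 0.794], [-0.011, -0.794, 0.608], [1.0, 0.0, 0.019]]
ft_force: [-0.8, -0.3, -0.6]
grip_width: -0.0001
gripper_force: 0.0
```

```bash
python3 lip.py; python3 st.py
```

```text
scene -0.115 241 lip top [0.2143 0.2173 0.2195]
scene -0.06 250 lip top [0.2143 0.2171 0.2196]
scene 0 228 lip top [0.2142 0.217  0.2195]
scene 0.06 195 lip top [0.2144 0.217  0.2199]
mark top 115 0.21950860271034678
top -0.115 391 lip top [0.2138 0.2173 0.2203]
top -0.06 419 lip top [0.2142 0.2174 0.2205]
top 0 426 lip top [0.2142 0.2173 0.2205]
top 0.06 388 lip top [0.2143 0.2176 0.2206]
mark top 139 0.21920187955445525
time_s 9.483
q [-55.733, 37.59, 120.915, 87.439, 92.128, -68.522]
position [0.504, -0.075, 0.196]
tool_rot [[-0.014, 0.608, 0.794], [-0.011, -0.794, 0.608], [1.0, -0.0, 0.018]]
ft_force [0.44, -0.239, -0.169]
```

Emit:
jog_arm --plan "0 0 0 0.2 0 0 255; 0 0 0 0.2 0 0 255; 0 0 0 0.1 0 0 255; 0 0 0 0 0 0 255; 0 0 0 0 0 0 255"

```text
time_s: 9.9
position: [0.5044, -0.0752, 0.2012]
tool_rot: [[-0.014, 0.608, 0.794], [-0.011, -0.794, 0.608], [1.0, 0.0, 0.018]]
ft_force: [0.3, 0.4, -0.7]
grip_width: 0.0001
gripper_force: 0.8
```

```bash
python3 lip.py; python3 st.py
```

```text
scene -0.115 246 lip top [0.2189 0.2217 0.224 ]
scene -0.06 252 lip top [0.2187 0.2215 0.2238]
scene 0 228 lip top [0.2187 0.2217 0.2243]
scene 0.06 200 lip top [0.2186 0.2216 0.2242]
mark top 115 0.21962124470922628
top -0.115 386 lip top [0.2184 0.2216 0.2249]
top -0.06 427 lip top [0.2186 0.222  0.2254]
top 0 424 lip top [0.2179 0.222  0.2252]
top 0.06 395 lip top [0.2187 0.2219 0.2252]
mark top 136 0.21969243996979992
time_s 10.0
q [-55.737, 36.797, 120.774, 87.459, 92.153, -67.604]
position [0.504, -0.075, 0.201]
tool_rot [[-0.014, 0.608, 0.794], [-0.011, -0.794, 0.608], [1.0, 0.0, 0.018]]
ft_force [1.029, 0.062, -0.788]
```

Emit:
jog_arm --plan "0 0 0 0.08 0 0 255; 0 0 0 0 0 0 255; 0 0 0 0 0 0 255; 0 0 0 -0.7 0 0 255; 0 0 0 -0.8 0 0 255; 0 0 0 0 0 0 255"

```text
time_s: 10.5
position: [0.5045, -0.0749, 0.186]
tool_rot: [[-0.013, 0.608, 0.794], [-0.012, -0.794, 0.608], [1.0, -0.001, 0.018]]
ft_force: [-0.3, -0.7, -0.1]
grip_width: -0.0001
gripper_force: 0.0
```

Emit:
jog_arm --plan "0 0 0 0 0 -2 255; 0 0 0 0 0 -2.5 255; 0 0 0 0 0 -2.5 255; 0 0 0 0 0 -2.5 255; 0 0 0 0 0 -2.5 255; 0 0 0 0 0 0 255; 0 0 0 0 0 0 255"

```text
time_s: 11.08
position: [0.4091, -0.1489, 0.1849]
tool_rot: [[-0.014, 0.606, 0.795], [-0.011, -0.796, 0.606], [1.0, 0.0, 0.018]]
ft_force: [-0.4, 0.4, -0.1]
grip_width: 0.0002
gripper_force: 0.0
```

```bash
python3 lip.py; python3 st.py; python3 - <<'E'
from h import *
for n in ("scene","top"): im=imaging.get_image(n); save(im,n+"9")
a=imaging.get_image("scene")["pixels"]
b=imaging.get_image("top")["pixels"]
o=np.vstack([cv2.resize(a[140:400,230:450],(508,600))]); o2=cv2.resize(b[120:320,240:520],(292,600*292//420))
c=np.zeros((600,800,3),np.uint8); c[:,:508]=o; c[:o2.shape[0],508:]=o2; cv2.imwrite("pics/end.png",c[...,::-1])
E
```

```text
scene -0.115 253 lip top [0.2192 0.2221 0.2247]
scene -0.06 243 lip top [0.2196 0.2222 0.2244]
scene 0 227 lip top [0.2195 0.222  0.2245]
scene 0.06 91 lip top [0.2198 0.2222 0.2243]
mark top 113 0.21940061209388562
top -0.115 388 lip top [0.2189 0.2223 0.2255]
top -0.06 427 lip top [0.2189 0.2223 0.2254]
top 0 422 lip top [0.2194 0.2227 0.2254]
top 0.06 392 lip top [0.2192 0.2227 0.2256]
mark top 136 0.21946024239870354
time_s 11.183
q [-74.672, 39.275, 123.198, 69.097, 97.501, -73.635]
position [0.41, -0.147, 0.185]
tool_rot [[-0.014, 0.608, 0.794], [-0.011, -0.794, 0.608], [1.0, -0.0, 0.018]]
ft_force [0.314, 0.691, -0.148]
```

View pics/end.png

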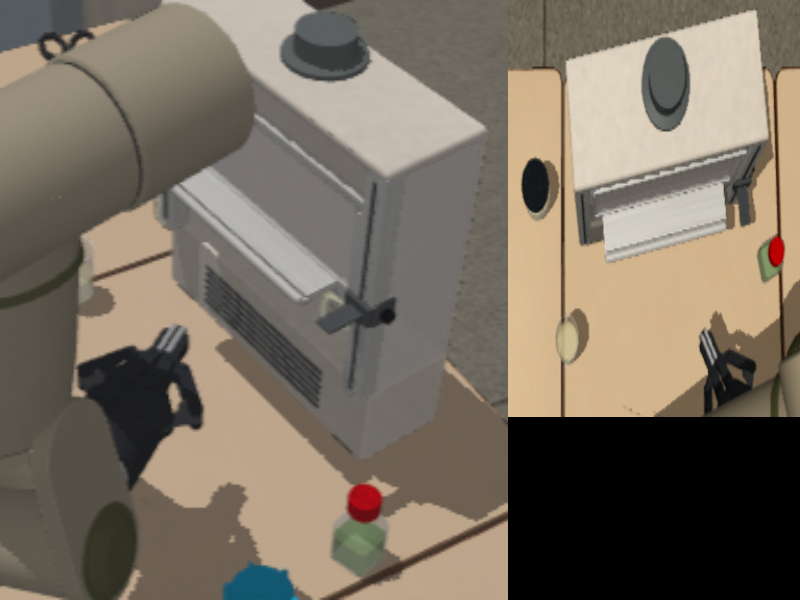

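The composite shows the lip (310,290) level with the marker tongue (330,315). The hand is clear at (175,340), and the flask, beaker and jar have not moved. The lip top measures 222.3 mm against a target of 222.4 mm, so I'm handing in.

```bash
python3 -c "
from rig import job
print(job.close_job())"
```

```text
the job is handed in; nothing more can be done
None
```

The window was pushed up until its lip was level with the marker (within about 0.5 mm by camera), the hand was withdrawn clear of everything, and the job was handed in at about 11 s.

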